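Pin the loaf guide into line and clamp it

TASK

The loaf guide on the conveyor has just been swung over for a new loaf size, and the hole in its foot is only roughly over the locating hole in the bracket beneath. Take the red-headed tapered pin from the pin block and work it down through both holes by feel, searching for the lower hole with its nose and never ramming it, until it has pulled the guide into line and its collar sits flat on the foot; only then turn the orange winged clamp clockwise to its end stop so that its finger holds the foot. Leave the pin in, let go, and leave the blue-headed dowels, the loaf tin and the tools on the bench where they are.

Things in the scene. Friction and masses are not known exactly. Their poses are not given: they have to be found in the camera images.
- pin_grip (a point): Centre of the red head of the tapered steel pin: an upright cylinder 24 mm across and 37 mm high (19 mm above, 18 mm below this point). The collar's underside is 24 mm and the nose 86 mm below this point. z from nose to head. The pin starts upright in one of the pin block's holes, hanging by its collar, about 1 mm loose; it weighs 200 to 340 g.
- pin_collar (a point): Centre of the underside of the pin's steel collar (29 mm across, 6 mm thick), 62 mm above the nose; z along the pin, nose to head. It meets foot_hole when the pin is fully home.
- foot_hole (a point): Centre of the 19.5 mm through hole in the guide's foot, at its top face, 108 mm above the bench. x level across the foot, towards the belt; y along it to its pivot; z up. The bracket's hole below, same size, starts off this one by an unknown amount, up to 10 mm either way in x and 6.5 mm in y: the pin's nose may first land on the bracket's face and have to be slid about until it drops in.
- foot_pivot (a point): Centre of the foot's slotted pivot, level with foot_hole and 170 mm from it along y. The foot, a flat plate 50 x 222 x 8 mm (x, y, z), swings about the bolt here and shifts on it along its slot, so a level push of about 5 N at the hole moves the foot in any level direction; it stays where pushed and cannot lift. Its white guide rail stands 117 mm from the hole along x, top 159 mm above the bench.
- clamp_grip (a point): Centre of the clamp's orange wing, on its upright turning axis, 141 mm above the bench. The wing is 54 mm long (along this point's x), 13 mm thick (y), 30 mm high (15 mm above and below). Under it, along +x only, lies a steel finger 52 mm long, underside 110 mm above the bench. The axis is 50 mm from the foot's middle line, on the robot's side, and 85 mm from the pin hole along the foot.
- clamp (a joint): Turning angle of the clamp, rad: 0 fully open (finger along the foot), growing clockwise seen from above, 1.45 at its end stop (finger pointing across the foot to the belt). Starts at 0 to 0.35; it turns stiffly (0.12 N m) and stays where it is left.
- conveyor: Fixed bench belt conveyor, belt along its y, 0.92 m long, belt top 85 mm above the bench; origin under its middle, x away from the robot's side. On its robot side a fixed 10 mm steel bracket plate (top 100 mm, underside 90 mm above the bench, clear below) lies under the guide's foot; the pin must end up in this plate's hole, which stays put. Carries guide and clamp.
- pin_block: Fixed white plastic block 60 x 160 x 75 mm (x, y, z), origin at the centre of its underside, with three upright holes 50 mm apart along its y, one in the middle. They hold the red-headed pin and two blue-headed ones, in any order.
- pin: The red-headed tapered pin, 105 mm long; origin at its nose, z to its head. From the nose up: a flat blunt nose, a taper widening from 12 mm to 18 mm across over 37 mm, a straight shank 18 mm across and 24 mm long, the collar, the red head.
- dowel_a_mid (a point): Head of a blue-headed straight dowel in the pin block (same head and collar as the pin). Leave alone.
- dowel_b_mid (a point): Head of the other blue-headed straight dowel in the pin block. Leave alone.
- tin_mid (a point): Centre of an empty dark loaf tin 120 x 250 x 90 mm on the bench, left. Leave alone.
- wrench_mid (a point): Middle of a steel wrench 180 mm long lying on the bench. Leave alone.
- brush_mid (a point): Middle of a flour brush 150 mm long with a wooden handle lying on the bench. Leave alone.

How it is judged:
On the way, in this order (a step that is already met when the one before it is completed fails the run):
1. the tapered pin is fully home: collar on the foot, through both holes, while the clamp is still open (horizontal distance between pin_collar and foot_hole below 0.003 m and z of pin_collar in the frame of foot_hole between -0.003 and 0.003 m and angle between pin_collar's own z axis and vertical below 0.07 rad and value of joint clamp below 0.6 rad), for 0.2 s.
2. the clamp is turned clockwise to its end stop (value of joint clamp above 1.33 rad), for 0.2 s.
At the end, for the whole second after the job is handed in: The pin's collar is within 3 mm of the foot's top face and 3 mm of the hole's centre, the pin upright within 4 degrees and at rest, and the clamp within 0.12 rad of its end stop and at rest (horizontal distance between pin_collar and foot_hole below 0.003 m and z of pin_collar in the frame of foot_hole between -0.003 and 0.003 m and angle between pin_collar's own z axis and vertical below 0.07 rad and value of joint clamp above 1.33 rad and linear speed of pin below 0.02 m/s and velocity of joint clamp between -0.05 and 0.05 rad/s); the robot touches nothing.
It fails at once if the pin is jammed: pressed against the conveyor or guide with more than 60 N (contact force between pin and conveyor above 60 N).
It fails at once if one of the blue-headed dowels, the tin, the wrench or the brush is moved by more than 20 mm (distance of any of dowel_a_mid, dowel_b_mid, tin_mid, wrench_mid, brush_mid from where it was at the start of the episode above 0.02 m).
It also fails if it takes over 72 s, if anything falls off the work surface, if the arm or the gripper's body presses on something with over 40 N, if the wrist force passes 120 N, or if a joint passes its speed limit or range.

ROBOT

A 6-joint arm with a two-finger parallel gripper is mounted at the origin on the work surface. World frame = base frame: x ahead of the robot, y to its left, z up, the work surface at z = 0. Lengths are in m, angles in rad, forces in N, time in s.
With the tool pointing down it reaches from about 0.3 to 0.875 m from the base axis. Payload 6.4 kg.
Tool frame: the origin (TCP) lies at the centre of the arm's flange, where the gripper is bolted on; the fingertips stand 173 mm ahead of it and the grasp point (between the pads) lies ctrl.grip_point_offset ahead of it (ctrl.grip_point_offset is the distance from the TCP to the grasp point, in m); z points along the fingers, y is the direction in which the jaws open and shut (so a half turn about z gives the same grasp; the last joint's range is limited). The gripper opens to 85 mm and grips with 20 to 120 N. Pads are 22 mm wide; open, the fingers measure 114 mm over their backs; the gripper's body (76 mm by 85 mm) begins 54 mm behind the grasp point. The pads swing forward as they close: fully open they stand 13 mm farther back than shut.
Start: joints at [1.116, 0.181, 1.607, -0, 1.354, -0.206], TCP at [0.142, 0.557, 0.405] pointing down, gripper open.
Joint ranges: [-2.99, 2.99], [-0.89, 2.07], [0.3, 2.58], [-1.14, 4.28], [0, 2.63], [-3.12, 3.12]. Speed limits (rad/s): [2.57, 2.57, 3.01, 3.14, 3.14, 3.14].

INTERFACE

Orientations are given as a unit quaternion [w, x, y, z].
In Python, from bench import ctrl, cams, boxes_of, landmark_of gives the robot as it stands.
- The arm moves only by the shell command python3 -m handwheel 'ROWS'. ROWS is JSON, a list of rows, each an object with "offset": the shift along the tool's x, y, z in m, a list of three; "spin": the turn about the tool's z in degrees; "grip": the opening, from 0 (shut) to 1 (fully open). A call has 1 to 20 rows; each row is the pose to reach, as a shift and turn from the pose commanded when the call began, along the tool's axes at that moment; what a row does not reach only later rows make up. A row lasts 1/8 s, in which the tool goes at most 62.5 mm and 10.7 degrees, less where a joint would pass 70% of its speed; a pose out of reach is approached as far as the arm can. A call with a gripper value outside its range is refused whole. The fingers move at their own pace and stop on an object; the grip force is fixed at half the most. Time passes only in rows, so rows that repeat a pose let the fingers close. It gives the time, the measured TCP pose, the force and the opening at its end, in the units of the state.
- ctrl.get_obs(): the state, without advancing time (a new reading comes with each control period).
- cams.camera(name): name is "side" or "top" or "wrist"; returns a dict with "color" (384x512x3 uint8, red, green, blue), "camera_matrix" (3x3 intrinsics, pixels), "distortion" ([k1, k2, p1, p2, k3] as OpenCV has them; the pictures are not rectified), "view" (4x4, takes a point from world to camera coordinates); the wrist camera has in their place "tool_from_camera" (4x4, takes a point from camera to tool coordinates, whose origin is the TCP and whose axes are the flange's). Camera axes: x right, y up, looking along -z (the intrinsics and any distortion apply to the point x, -y, -z); pixel columns grow to the right and rows downward; lengths in m; the calibration is good to about 2 mm. A picture is of the moment at which its call begins: read the wrist's pose just before it. There is no depth.
- ctrl.hand_in(): hands the job in, once; it reports no verdict.
Trained networks look in a picture, given as the dict that the camera call returned (one of the last four; its "shot" number tells which), for a name from the list of things; names that differ only in an ending like _2 or _b are one class to them, and where a whole thing is asked for, a point or a joint stands for the part that bears it (a point fixed in the world has none). Each returns a list of dicts, best first, with "confidence" (0 to 1); they miss things now and then, are a little off and sometimes report something else, mostly with a low value. They report only what shows in the picture. A call takes as long as a camera call.
- boxes_of(picture, thing): "uv" ([column, row] in pixels, amid what is visible of it).
- landmark_of(picture, thing): "uv" ([column, row] in pixels: a listed point, or the origin of a listed thing).
The state is a dict: "time_s": time; "q": joint angles; "dq": joint speeds; "joint_efforts": joint torques, N m; "eef_pos": TCP position; "eef_rot": TCP orientation; "wrist_force": force on the tool from outside, world axes, zero at the start; "torque": the same for the moment, N m; "opening": opening from 0.0 (shut) to 1.0 (fully open).
Only numpy, scipy, OpenCV 4.12 (cv2) and the standard library are available. Lean on these libraries where they do the work, as an engineer would, in place of code of your own. Each camera call takes 0.05 s, during which the arm holds its last target.

## Working session

There is one attempt and no reset: what is moved stays moved. The work goes in short steps, Python scripts to look and compute and a shell command to move; the robot and the scene stay as the last step left them, time stands still between calls to the robot, and variables do not carry over. Pictures are saved under pics/ and viewed, and the job is handed in when it is done.

```bash
ls; mkdir -p pics
cat > h.py <<'E'
import numpy as np, cv2
from bench import ctrl, cams, boxes_of, landmark_of
from scipy.spatial.transform import Rotation as R
def rot(q): return R.from_quat([q[1],q[2],q[3],q[0]]).as_matrix()
def cam(name):
    o=ctrl.get_obs(); p=cams.camera(name)
    if name=="wrist":
        T=np.eye(4);T[:3,:3]=rot(o['eef_rot']);T[:3,3]=o['eef_pos']
        p['w2c']=np.linalg.inv(T@np.array(p['tool_from_camera']))
    else: p['w2c']=np.array(p['view'])
    return p
def ray(p,uv):
    K=np.array(p['camera_matrix'],float);d=np.array(p['distortion'],float)
    u=cv2.undistortPoints(np.array([[uv]],float),K,d)[0,0]
    c2w=np.linalg.inv(p['w2c']); dd=c2w[:3,:3]@np.array([u[0],-u[1],-1.]); return c2w[:3,3],dd
def atz(p,uv,z):
    o,d=ray(p,uv); return o+d*(z-o[2])/d[2]
def proj(p,X):
    c=p['w2c']@np.append(X,1); K=np.array(p['camera_matrix'],float)
    return cv2.projectPoints(np.array([[c[0],-c[1],-c[2]]]),np.zeros(3),np.zeros(3),K,np.array(p['distortion'],float))[0][0,0]
def save(p,n,s=1.5): cv2.imwrite('pics/'+n,cv2.resize(p['color'][:,:,::-1],None,fx=s,fy=s))
E
python3 - <<'E'
from h import *
np.set_printoptions(precision=4,suppress=True)
o=ctrl.get_obs(); print(o, ctrl.grip_point_offset); print(rot(o['eef_rot']))
zs={'pin_grip':None,'foot_hole':.108,'foot_pivot':.108,'clamp_grip':.141,'dowel_a_mid':None,'pin_block':0,'conveyor':0,'tin_mid':.045}
for n in ('top','side','wrist'):
    p=cam(n); save(p,n+'0.png')
    for t,z in zs.items():
        l=landmark_of(p,t)
        print(n,t,[(np.round(a['uv'],1),round(a['confidence'],2),atz(p,a['uv'],.1 if z is None else z)) for a in l[:2]])
E
```

```text
pics
{'time_s': 0.0, 'q': array([ 1.1157,  0.1815,  1.608 , -0.    ,  1.3538, -0.2063]), 'dq': array([ 0.0003, -0.0004, -0.0016, -0.0025,  0.0002,  0.0008]), 'joint_efforts': array([ -0.0012, -44.4866, -35.1338,  -0.0003,   0.0089,  -0.    ]), 'eef_pos': array([0.1415, 0.5571, 0.4038]), 'eef_rot': array([-0.0003,  0.1241,  0.9923, -0.0008]), 'wrist_force': array([0.0751, 0.1241, 0.587 ]), 'torque': array([-0.0103, -0.0316, -0.0052]), 'opening': 0.995900827056273} 0.1547
[[-0.9692  0.2463 -0.0008]
 [ 0.2463  0.9692 -0.0016]
 [ 0.0004 -0.0017 -1.    ]]
top pin_grip [(array([349.3, 246.2]), 0.58, array([ 0.3979, -0.2271,  0.1   ])), (array([271.5, 196.5]), 0.17, array([0.5517, 0.0081, 0.1   ]))]
top foot_hole [(array([272.6, 195.7]), 0.85, array([0.5534, 0.0051, 0.108 ]))]
top foot_pivot [(array([218.7, 192.6]), 0.6, array([0.5641, 0.1684, 0.108 ]))]
top clamp_grip [(array([243. , 211.8]), 0.7, array([0.5038, 0.0938, 0.141 ]))]
top dowel_a_mid [(array([382.5, 247.5]), 0.45, array([ 0.392 , -0.3302,  0.1   ])), (array([355.3, 243.4]), 0.18, array([ 0.4061, -0.2458,  0.1   ]))]
top pin_bl
[... 513 characters left out ...]
 0.1723, 0.108 ]))]
side clamp_grip [(array([147., 218.]), 0.68, array([0.3425, 0.0225, 0.141 ]))]
side dowel_a_mid [(array([223.4, 341.6]), 0.6, array([ 0.3937, -0.3232,  0.1   ]))]
side pin_block [(array([216.5, 343.9]), 0.82, array([ 0.3958, -0.2722,  0.    ]))]
side conveyor [(array([287.1, 201.4]), 0.57, array([ 0.7501,  0.0591, -0.    ]))]
side tin_mid [(array([130.9, 141. ]), 0.6, array([0.3983, 0.4663, 0.045 ]))]
wrist pin_grip []
wrist foot_hole []
wrist foot_pivot []
wrist clamp_grip []
wrist dowel_a_mid []
wrist pin_block []
wrist conveyor [(array([230.2, 340.7]), 0.23, array([0.4405, 0.4399, 0.    ]))]
wrist tin_mid [(array([227.1, 339.3]), 0.64, array([0.3913, 0.4527, 0.045 ]))]
```

View pics/top0.png

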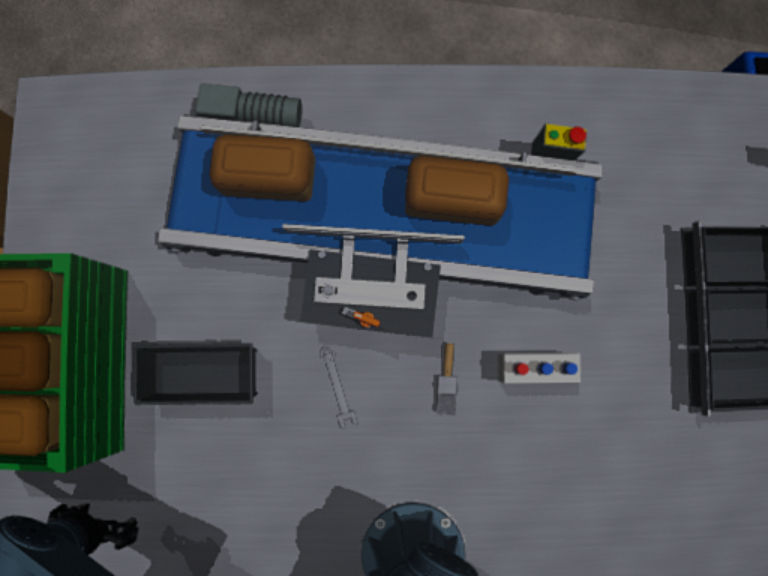

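View pics/side0.png

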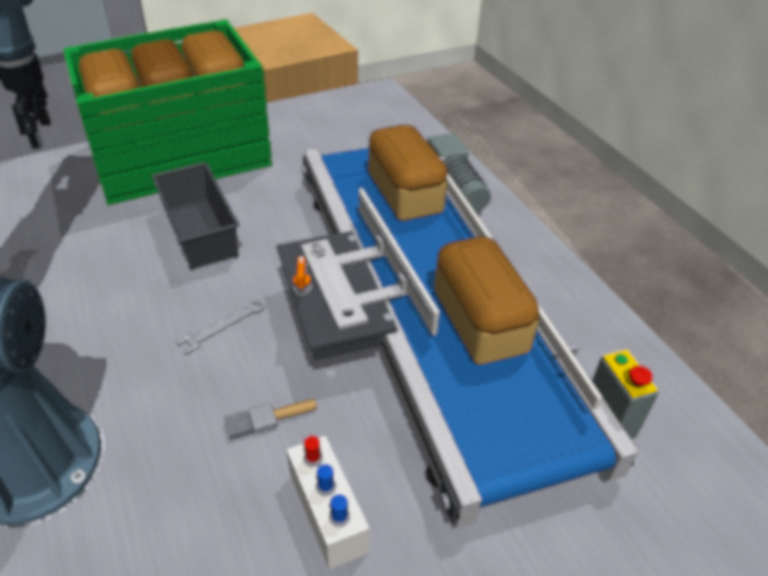

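```bash
cat >> h.py <<'E'
def goto(xyz,yaw):
    """tool offset+spin to bring TCP to xyz with tool y at world yaw (rad)"""
    o=ctrl.get_obs(); M=rot(o['eef_rot']); off=M.T@(np.array(xyz)-o['eef_pos'])
    cur=np.arctan2(M[1,1],M[0,1]); s=-(yaw-cur); s=(s+np.pi)%(2*np.pi)-np.pi
    print('off mm',np.round(off*1000,1),'spin',round(np.degrees(s),1))
E
python3 - <<'E'
from h import *
p=cam('wrist'); print(np.round(p['tool_from_camera'],3), p['camera_matrix'])
goto([.47,0.03,.40],-0.065)
goto([.40,.3,.40],-0.065)
E
```

```text
[[-0.001  0.949  0.314  0.08 ]
 [ 1.     0.001 -0.     0.001]
 [-0.     0.314 -0.949  0.031]
 [ 0.     0.     0.     1.   ]] [[282.61557012   0.         253.93104375]
 [  0.         282.61557012 188.86209293]
 [  0.           0.           1.        ]]
off mm [-448.2 -430.2    4.7] spin 79.5
off mm [-313.8 -185.8    4.7] spin 79.5
```

View pics/wrist0.png

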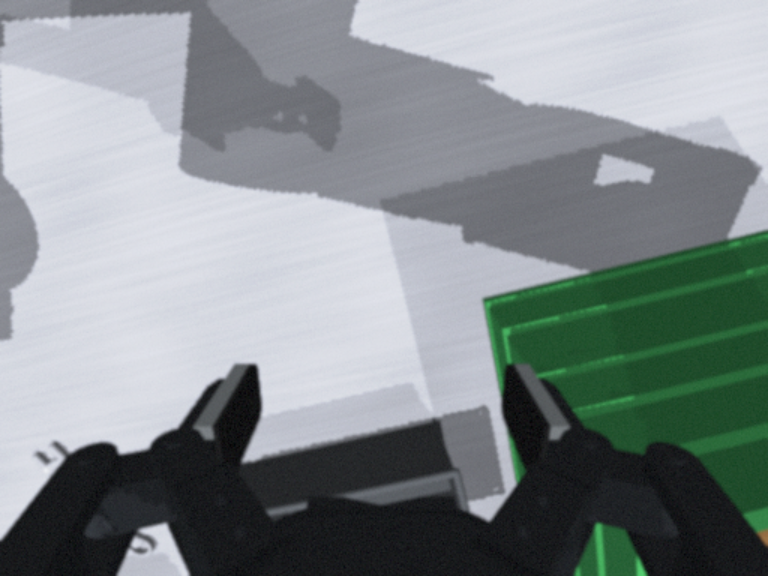

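```bash
python3 - <<'E'
from h import *
goto([.553,-.075,.36],-0.065)
E
python3 -m handwheel '[{"offset":[-0.06,-0.035,0],"spin":10,"grip":1},{"offset":[-0.11,-0.065,0],"spin":20,"grip":1},{"offset":[-0.16,-0.095,0],"spin":30,"grip":1},{"offset":[-0.21,-0.125,0],"spin":40,"grip":1},{"offset":[-0.26,-0.155,0],"spin":50,"grip":1},{"offset":[-0.314,-0.186,0],"spin":60,"grip":1},{"offset":[-0.36,-0.23,0],"spin":70,"grip":1},{"offset":[-0.40,-0.28,0.01],"spin":79.5,"grip":1}]'
```

```text
off mm [-554.5 -511.5   44.7] spin 79.5
time_s: 2.4
eef_pos: [0.4603, 0.1887, 0.3961]
eef_rot: [0.001, 0.732, 0.682, 0.001]
wrist_force: [0.8, 0.4, -0.0]
opening: 1.001
```

Run:
```python
from h import *
goto([.553,-.075,.36],-0.065)
```

```text
off mm [-256.5  111.1   36.2] spin -0.3
```

```bash
python3 -m handwheel '[{"offset":[-0.055,0.022,0.01],"spin":0,"grip":1},{"offset":[-0.11,0.044,0.02],"spin":0,"grip":1},{"offset":[-0.165,0.066,0.03],"spin":0,"grip":1},{"offset":[-0.22,0.09,0.036],"spin":0,"grip":1},{"offset":[-0.256,0.111,0.036],"spin":0,"grip":1},{"offset":[-0.256,0.111,0.036],"spin":0,"grip":1},{"offset":[-0.256,0.111,0.036],"spin":0,"grip":1}]'
python3 - <<'E'
from h import *
p=cam('wrist'); save(p,'w1.png')
for t,z in {'foot_hole':.108,'foot_pivot':.108,'clamp_grip':.141}.items():
    print(t,[(np.round(a['uv'],1),round(a['confidence'],2),np.round(atz(p,a['uv'],z),4)) for a in landmark_of(p,t)[:2]])
c=proj(p,[.553,.006,.108]); print(c)
x,y=int(c[0]),int(c[1]); x=max(x,60);y=max(y,60)
cr=p['color'][max(y-50,0):y+50,x-60:x+60,::-1]; cv2.imwrite('pics/w1c.png',cv2.resize(cr,None,fx=6,fy=6,interpolation=cv2.INTER_CUBIC)); print(x-60,y-50)
E
```

```text
time_s: 3.28
eef_pos: [0.5526, -0.0719, 0.359]
eef_rot: [-0.0, 0.73, 0.683, -0.0]
wrist_force: [0.2, 0.2, 0.1]
opening: 1.001
foot_hole [(array([107. , 180.9]), 0.69, array([ 0.4331, -0.0479,  0.108 ])), (array([247.6, 107.4]), 0.61, array([0.5528, 0.0017, 0.108 ]))]
foot_pivot []
clamp_grip []
[247.39815086 101.50340785]
187 51
```

View pics/w1.png

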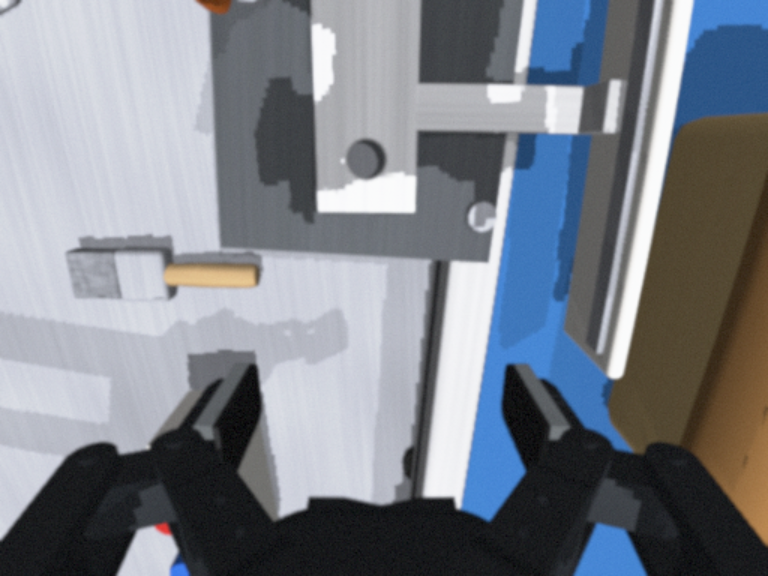

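View pics/w1c.png

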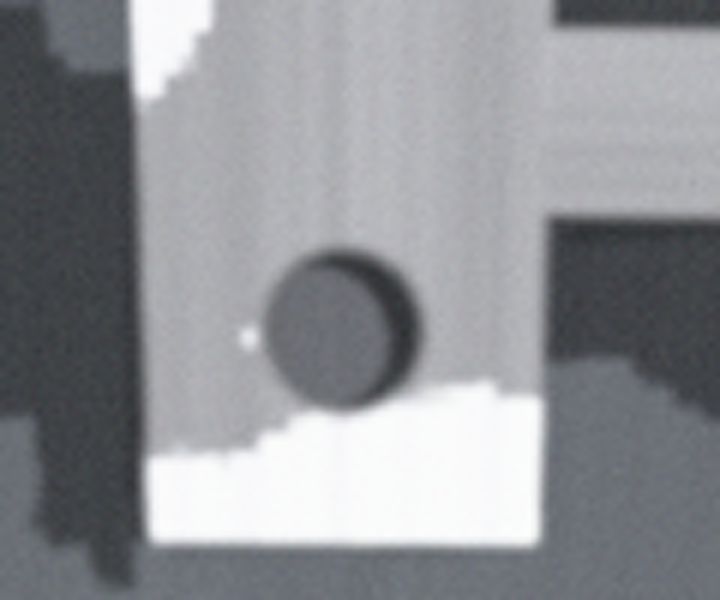

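Run:
```python
from h import *
p=cam('wrist'); g=cv2.cvtColor(p['color'],cv2.COLOR_RGB2GRAY).astype(float)
cr=g[85:125,225:270]; big=cv2.resize(cr,None,fx=15,fy=15,interpolation=cv2.INTER_CUBIC)
big=np.clip((big-30)*2.0,0,255).astype(np.uint8); cv2.imwrite('pics/w1d.png',big)
np.set_printoptions(linewidth=250)
print(g[90:124,228:262:1].astype(int))
```

```text
[[169 172 172 ... 181 178 175]
 [171 169 174 ... 177 178 174]
 [168 171 173 ... 181 176 176]
 ...
 [169 170 170 ... 251 251 251]
 [166 171 171 ... 251 250 250]
 [175 186 191 ... 250 250 251]]
```

View pics/w1d.png

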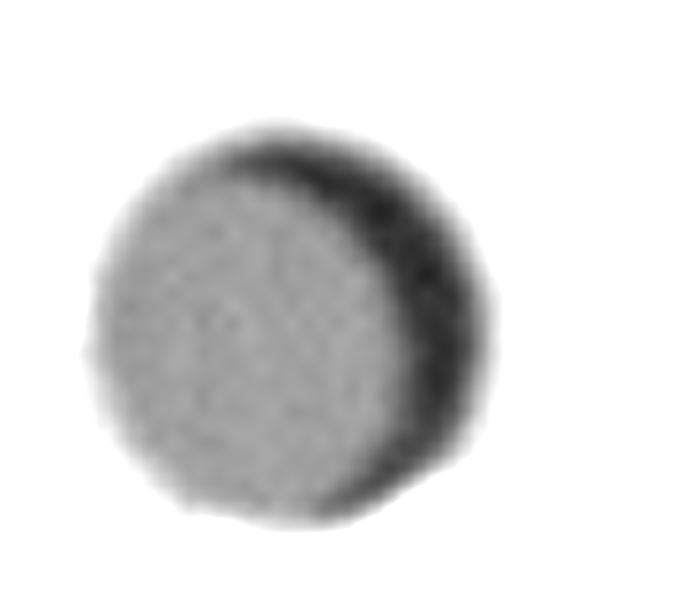

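Run:
```python
from h import *
p=cam('wrist'); c=p['color'].astype(int)
def m(u,v,r=2): return c[v-r:v+r+1,u-r:u+r+1].reshape(-1,3).mean(0).round(1)
for n,u,v in [('in',242,108),('cresc',254,108),('rim sh',235,100),('foot lit',240,135),('brkt dark',200,125),('brkt lit',240,155),('brkt lit2',155,60),('brkt dark2',185,80),('bench shade',160,243),('bench lit',40,100),('bench shade2',40,220)]:
    print(n,m(u,v))
goto([.45,-.13,.36],0)
```

```text
in [109.6 111.1 117.4]
cresc [66.5 68.3 71.1]
rim sh [111.7 113.6 118.8]
foot lit [249.6 250.2 250.7]
brkt dark [63.4 66.7 70.4]
brkt lit [110.2 114.3 121.1]
brkt lit2 [104.7 108.3 114.6]
brkt dark2 [61.9 65.2 69. ]
bench shade [ 94.6  97.7 101.4]
bench lit [200.7 203.8 215.2]
bench shade2 [185.7 188.8 198.7]
off mm [-65.3 -98.8  -0.6] spin -3.7
```

```bash
cat > hole.py <<'E'
from h import *
from scipy.optimize import least_squares
p=cam('wrist'); print(ctrl.get_obs()['eef_pos'])
g=cv2.cvtColor(p['color'],cv2.COLOR_RGB2GRAY).astype(np.float32)
c=np.array([244.,106.5])
def edge(c,thr,angs,r0,r1,dirn):
    pts=[]
    for a in angs:
        rr=np.arange(r0,r1,.1); xs=(c[0]+rr*np.cos(a)).astype(np.float32)[None]; ys=(c[1]+rr*np.sin(a)).astype(np.float32)[None]
        v=cv2.remap(g,xs,ys,cv2.INTER_CUBIC)[0]
        i=np.where((v[:-1]<thr)&(v[1:]>=thr))[0] if dirn>0 else np.where((v[:-1]>thr)&(v[1:]<=thr))[0]
        if len(i): pts.append([xs[0,i[0]],ys[0,i[0]]])
    return np.array(pts)
def fit(P,r=None):
    f=(lambda q:np.hypot(*(P-q[:2]).T)-(r if r else q[2])); q=least_squares(f,[*P.mean(0),12],loss='soft_l1',f_scale=.3).x; return q
A=np.radians(np.arange(-180,40,6))
P=edge(c,140,A,8,17,1); q=fit(P); print('outer',q,np.round(atz(p,q[:2],.108),4))
B=np.radians(np.arange(-75,55,6)); S=edge(c-[3,-1],92,B,5,14,-1); 
sc=282.6/(p['w2c'] @ [0.55,0,.1,1])[2]
q2=fit(S); q3=fit(S,9.75e-3*abs(sc)); print('inner',q2,q3,len(S),np.round(atz(p,q2[:2],.100),4),np.round(atz(p,q3[:2],.100),4))
E
python3 hole.py
```

```text
[ 0.55277499 -0.07140465  0.35938638]
outer [243.7809689  106.23317598  13.41718972] [0.5503 0.0033 0.108 ]
inner [238.90220291 108.13540411  11.86075181] [238.16791213 108.31939775  12.        ] 22 [0.5461 0.0018 0.1   ] [0.5455 0.0017 0.1   ]
```

Run:
```python
from h import *
goto([.40,-.295,.33],0)
```

```text
off mm [-233.  -138.1   29.4] spin -3.7
```

```bash
python3 -m handwheel '[{"offset":[-0.05,-0.03,0],"spin":-3.7,"grip":1},{"offset":[-0.10,-0.06,0.005],"spin":-3.7,"grip":1},{"offset":[-0.15,-0.09,0.01],"spin":-3.7,"grip":1},{"offset":[-0.20,-0.12,0.02],"spin":-3.7,"grip":1},{"offset":[-0.233,-0.138,0.029],"spin":-3.7,"grip":1},{"offset":[-0.233,-0.138,0.029],"spin":-3.7,"grip":1},{"offset":[-0.233,-0.138,0.029],"spin":-3.7,"grip":1}]'
python3 - <<'E'
from h import *
p=cam('wrist'); save(p,'w2.png'); print(ctrl.get_obs()['eef_pos'])
for t,z in {'pin_grip':.099,'dowel_a_mid':.099,'pin_block':0}.items():
  for f in (landmark_of,boxes_of):
    print(t,[(np.round(a['uv'],1),round(a['confidence'],2),np.round(atz(p,a['uv'],z),4)) for a in f(p,t)[:3]])
E
```

```text
time_s: 4.5
eef_pos: [0.4002, -0.2952, 0.3304]
eef_rot: [0.0, 0.707, 0.707, 0.0]
wrist_force: [0.6, -0.6, 0.1]
opening: 1.004
[ 0.40046196 -0.29488499  0.33047504]
pin_grip [(array([254.4, 101.5]), 0.74, array([ 0.401 , -0.2173,  0.099 ]))]
pin_grip [(array([253.7, 102.3]), 0.6, array([ 0.4006, -0.2178,  0.099 ]))]
dowel_a_mid [(array([251.5, 237.2]), 0.79, array([ 0.3986, -0.3201,  0.099 ]))]
dowel_a_mid [(array([254.5, 235.5]), 0.6, array([ 0.401 , -0.3186,  0.099 ]))]
pin_block [(array([255.4, 153. ]), 0.96, array([ 0.4022, -0.272 ,  0.    ]))]
pin_block [(array([257. , 143.3]), 0.87, array([ 0.4039, -0.2616,  0.    ]))]
```

View pics/w2.png

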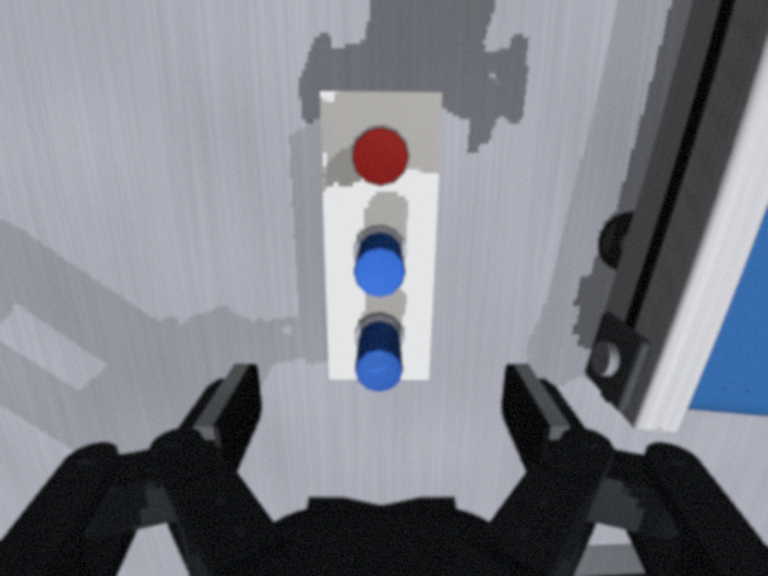

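Run:
```python
from h import *
p=cam('wrist'); c=p['color'].astype(int)
m=((c[...,0]>90)&(c[...,1]<60)&(c[...,2]<60)).astype(np.uint8)
n,l,s,ce=cv2.connectedComponentsWithStats(m); i=1+np.argmax(s[1:,4]); print(ce[i],s[i],atz(p,ce[i],.118))
x=atz(p,ce[i],.118)
goto([x[0],x[1],.099+.003+ctrl.grip_point_offset],0)
```

```text
[252.83992095 103.80434783] [ 236   86   35   37 1012] [ 0.4001271  -0.21822162  0.118     ]
off mm [76.9 -0.2 73.6] spin 0.0
```

```bash
python3 -m handwheel '[{"offset":[0.04,0,0],"spin":0,"grip":1},{"offset":[0.075,0,0],"spin":0,"grip":1},{"offset":[0.075,0,0],"spin":0,"grip":1},{"offset":[0.075,0,0.015],"spin":0,"grip":1},{"offset":[0.075,0,0.015],"spin":0,"grip":1}]'
python3 - <<'E'
from h import *
p=cam('wrist'); save(p,'w3.png'); print(ctrl.get_obs()['eef_pos'])
c=p['color'].astype(int)
m=((c[...,0]>80)&(c[...,1]<60)&(c[...,2]<60)).astype(np.uint8)
n,l,s,ce=cv2.connectedComponentsWithStats(m); i=1+np.argmax(s[1:,4]); print(ce[i],s[i],atz(p,ce[i],.118))
for d in (-.218,-.222,-.226): print(d,proj(p,[.4,d,.118]))
E
```

```text
time_s: 5.52
eef_pos: [0.3996, -0.221, 0.3136]
eef_rot: [-0.001, 0.708, 0.706, -0.0]
wrist_force: [-0.0, 0.7, 0.1]
opening: 1.0
[ 0.39973191 -0.22113682  0.31420608]
[258.64402174 205.69836957] [239 193  33  32 368] [ 0.40246197 -0.20450823  0.118     ]
-0.218 [254.73983063 225.31692508]
-0.222 [254.74966146 230.94874666]
-0.226 [254.7593203  236.49892492]
```

View pics/w3.png

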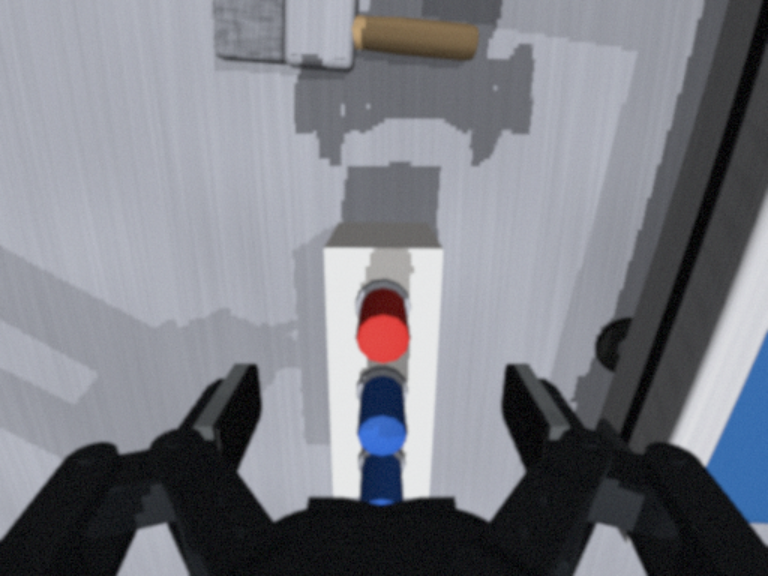

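```bash
python3 -m handwheel '[{"offset":[0.003,0,0.03],"spin":0,"grip":1},{"offset":[0.003,0,0.05],"spin":0,"grip":1},{"offset":[0.003,0,0.057],"spin":0,"grip":1},{"offset":[0.003,0,0.057],"spin":0,"grip":1},{"offset":[0.003,0,0.057],"spin":0,"grip":0.5},{"offset":[0.003,0,0.057],"spin":0,"grip":0},{"offset":[0.003,0,0.057],"spin":0,"grip":0},{"offset":[0.003,0,0.057],"spin":0,"grip":0},{"offset":[0.003,0,0.057],"spin":0,"grip":0},{"offset":[0.003,0,0.057],"spin":0,"grip":0}]'
python3 - <<'E'
from h import *
p=cam('wrist'); save(p,'w4.png'); o=ctrl.get_obs();print(o['eef_pos'],o['wrist_force'],o['opening'])
E
```

```text
time_s: 6.82
eef_pos: [0.4002, -0.2178, 0.2587]
eef_rot: [0.0, 0.707, 0.707, -0.0]
wrist_force: [-1.5, 0.7, 5.8]
opening: 0.264
[ 0.40018656 -0.21777055  0.25877876] [-1.37085868  1.69160609  5.81569095] 0.2671274659960029
```

View pics/w4.png

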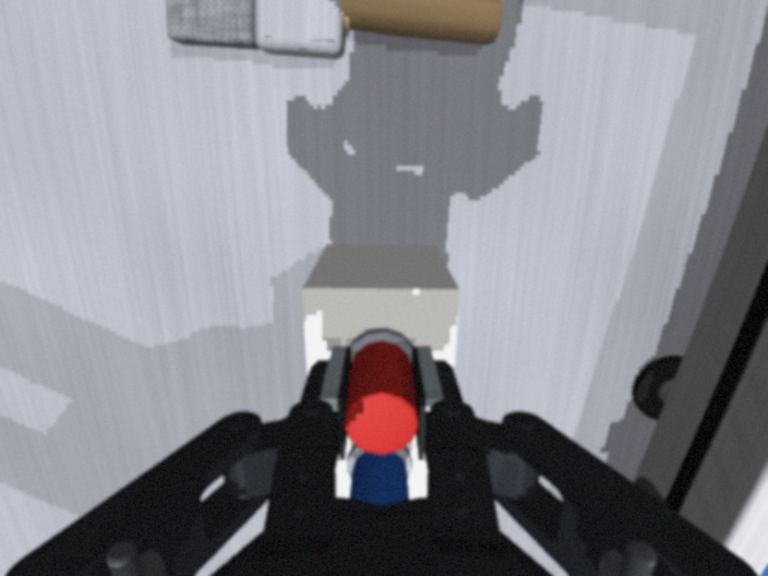

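```bash
python3 -m handwheel '[{"offset":[0,0,-0.02],"spin":0,"grip":0},{"offset":[0,0,-0.05],"spin":0,"grip":0},{"offset":[0,0,-0.09],"spin":0,"grip":0},{"offset":[0,0,-0.13],"spin":0,"grip":0},{"offset":[0,0,-0.145],"spin":0,"grip":0},{"offset":[0,0,-0.145],"spin":0,"grip":0},{"offset":[0,0,-0.145],"spin":0,"grip":0}]'
python3 - <<'E'
from h import *
p=cam('wrist'); save(p,'w5.png'); o=ctrl.get_obs();print(o['eef_pos'],o['wrist_force'],o['torque'],o['opening'],o['q'])
c=p['color'].astype(int)
for n in ('side','top'):
  q=cam(n); save(q,n+'5.png')
goto([.5478,.0025,.385],0)
E
```

```text
time_s: 7.75
eef_pos: [0.3996, -0.2173, 0.4012]
eef_rot: [-0.002, 0.707, 0.707, -0.0]
wrist_force: [0.1, 0.0, -2.3]
opening: 0.265
[ 0.39959026 -0.21727806  0.40113982] [ 0.34433269  0.52725384 -2.1596693 ] [ 0.02753186  0.00012107 -0.00823982] 0.2610732848195601 [-7.60016533e-01 -9.26513681e-02  1.89872658e+00  1.83988753e-05
  1.33915448e+00 -7.59012807e-01]
off mm [220.  147.9  16.7] spin -0.1
```

View pics/w5.png

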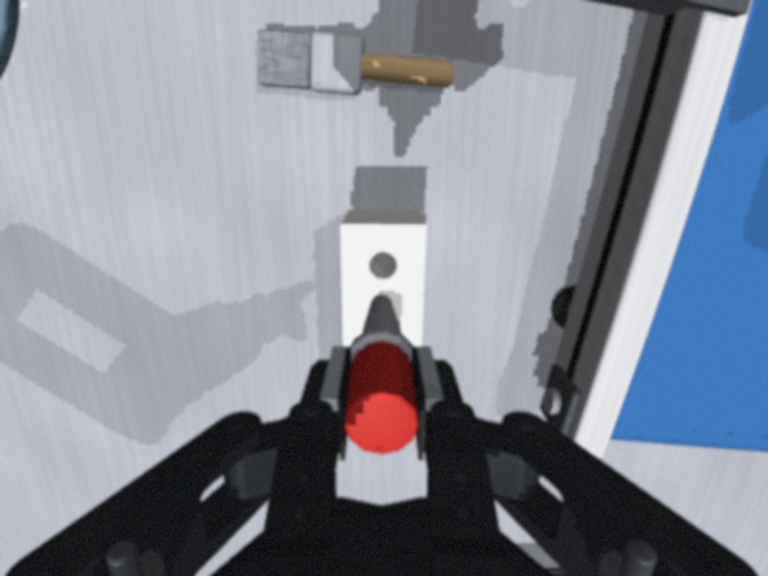

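View pics/side5.png

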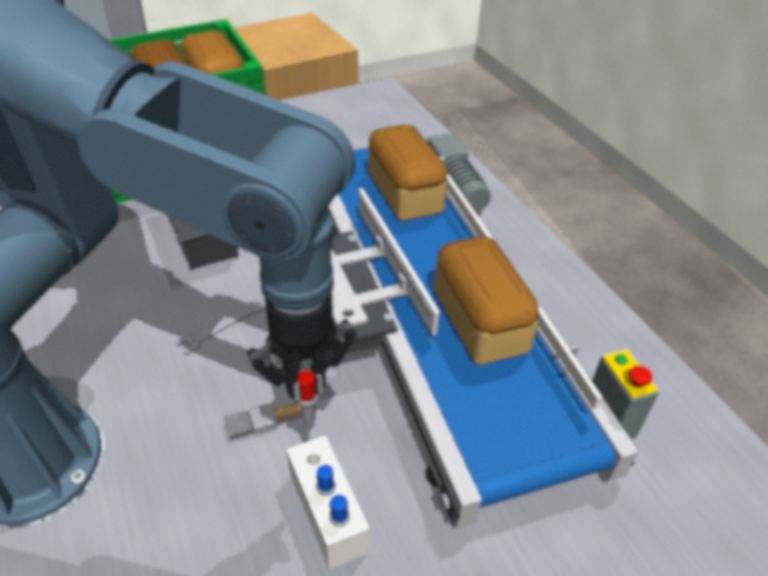

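```bash
python3 -m handwheel '[{"offset":[0.05,0.03,0],"spin":0,"grip":0},{"offset":[0.10,0.065,0],"spin":0,"grip":0},{"offset":[0.15,0.10,0.005],"spin":0,"grip":0},{"offset":[0.19,0.13,0.01],"spin":0,"grip":0},{"offset":[0.22,0.148,0.016],"spin":0,"grip":0},{"offset":[0.22,0.148,0.016],"spin":0,"grip":0},{"offset":[0.22,0.148,0.016],"spin":0,"grip":0}]'
python3 - <<'E'
from h import *
p=cam('wrist'); save(p,'w6.png'); o=ctrl.get_obs();e=o['eef_pos'];print(e,o['wrist_force'],o['torque'])
for d in (0,.002,-.002): print('nose',proj(p,[e[0],e[1]+d,e[2]-.2457]),'head',proj(p,[e[0],e[1]+d,e[2]-.1407]))
print('hole',proj(p,[.5503,.0033,.108]))
cr=p['color'][150:300,180:330,::-1]; cv2.imwrite('pics/w6c.png',cv2.resize(cr,None,fx=4,fy=4,interpolation=cv2.INTER_CUBIC))
E
```

```text
time_s: 8.78
eef_pos: [0.5479, 0.002, 0.3864]
eef_rot: [-0.001, 0.707, 0.707, -0.001]
wrist_force: [0.1, -0.1, -2.4]
opening: 0.26
[0.54787088 0.00156119 0.38674962] [-0.23854727 -0.66986943 -1.78992055] [-0.0055855   0.01077391  0.02404499]
nose [254.07457623 201.97355169] head [253.69639835 283.59601047]
nose [254.07159103 199.65960881] head [253.68917283 279.94939517]
nose [254.07754391 204.27457943] head [253.70355177 287.2025077 ]
hole [256.77446713 187.33750998]
```

View pics/w6.png

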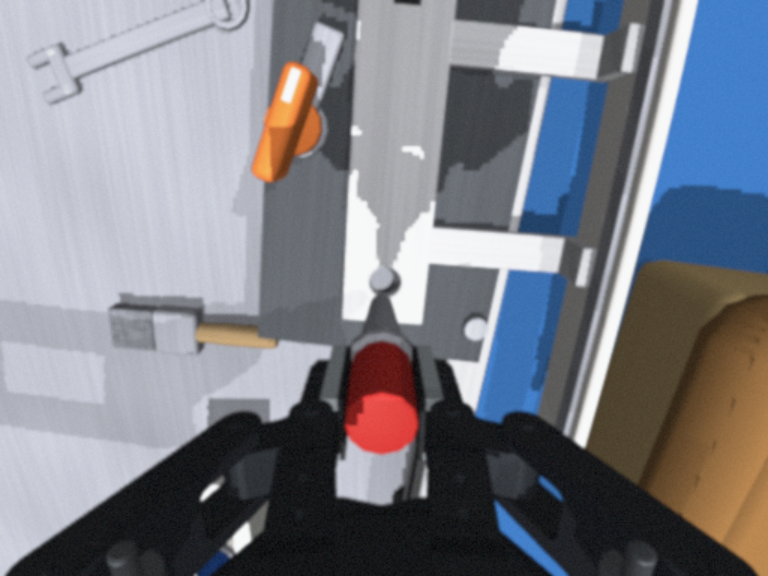

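View pics/w6c.png

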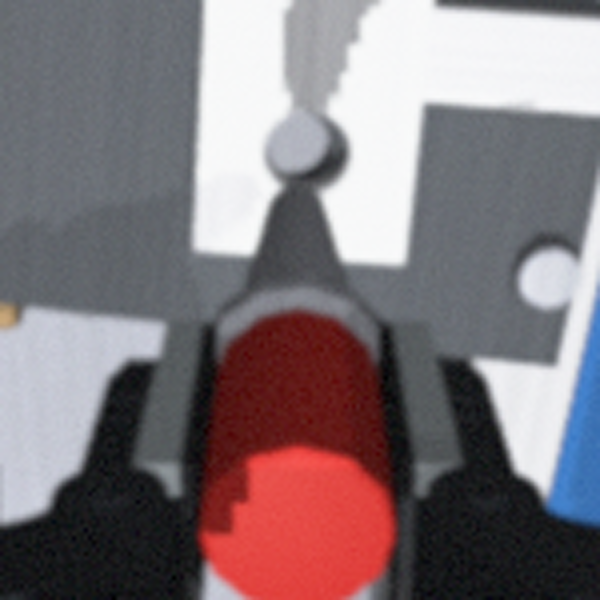

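```bash
python3 -m handwheel '[{"offset":[0,0,0.01],"spin":0,"grip":0},{"offset":[0,0,0.02],"spin":0,"grip":0},{"offset":[0,0,0.028],"spin":0,"grip":0},{"offset":[0,0,0.031],"spin":0,"grip":0},{"offset":[0,0,0.034],"spin":0,"grip":0},{"offset":[0,0,0.036],"spin":0,"grip":0},{"offset":[0,0,0.036],"spin":0,"grip":0}]'
```

```text
time_s: 9.7
eef_pos: [0.5482, 0.0022, 0.3512]
eef_rot: [0.0, 0.707, 0.707, 0.0]
wrist_force: [0.3, -0.3, -3.1]
opening: 0.265
```

No contact; nose is inside the foot hole. Go on gently.

```bash
python3 -m handwheel '[{"offset":[0,0,0.002],"spin":0,"grip":0},{"offset":[0,0,0.004],"spin":0,"grip":0},{"offset":[0,0,0.006],"spin":0,"grip":0},{"offset":[0,0,0.007],"spin":0,"grip":0}]'
python3 -c "
from h import *
p=cam('wrist'); save(p,'w7.png');o=ctrl.get_obs();print(o['wrist_force'],o['torque'])"
```

```text
time_s: 10.2
eef_pos: [0.5482, 0.0022, 0.344]
eef_rot: [-0.0, 0.707, 0.707, -0.0]
wrist_force: [-0.6, 0.7, -2.4]
opening: 0.263
[ 0.64181092  0.45195862 -1.93793383] [ 0.08414522 -0.03910297  0.03079016]
```

View pics/w7.png

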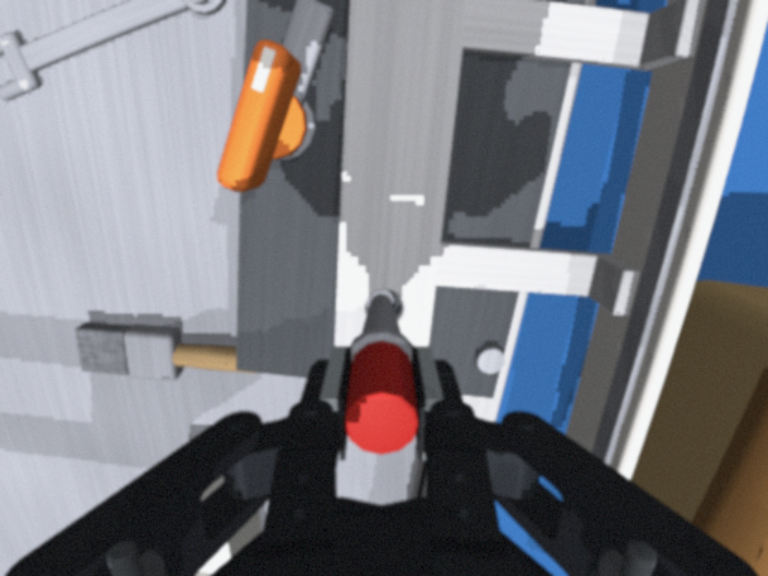

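```bash
python3 -m handwheel '[{"offset":[0,0,0.001],"spin":0,"grip":0},{"offset":[0,0,0.002],"spin":0,"grip":0},{"offset":[0,-0.0005,0.003],"spin":0,"grip":0},{"offset":[0,-0.001,0.004],"spin":0,"grip":0}]'
```

```text
time_s: 10.75
eef_pos: [0.5472, 0.0022, 0.3401]
eef_rot: [-0.0, 0.707, 0.707, 0.0]
wrist_force: [-0.4, 0.1, -2.3]
opening: 0.265
```

```bash
python3 -m handwheel '[{"offset":[0,0,0.001],"spin":0,"grip":0},{"offset":[0,-0.0003,0.002],"spin":0,"grip":0},{"offset":[0,-0.0006,0.003],"spin":0,"grip":0}]'
```

```text
time_s: 11.12
eef_pos: [0.5469, 0.0022, 0.3375]
eef_rot: [0.0, 0.707, 0.707, 0.0]
wrist_force: [1.8, 1.2, -0.9]
opening: 0.266
```

```bash
python3 -m handwheel '[{"offset":[0,-0.0004,0.001],"spin":0,"grip":0},{"offset":[0,-0.0008,0.002],"spin":0,"grip":0},{"offset":[0,-0.001,0.003],"spin":0,"grip":0}]'
```

```text
time_s: 11.5
eef_pos: [0.5462, 0.0023, 0.3349]
eef_rot: [0.001, 0.707, 0.707, 0.001]
wrist_force: [4.9, 2.1, 0.7]
opening: 0.265
```

```bash
python3 -m handwheel '[{"offset":[0,0,0.001],"spin":0,"grip":0},{"offset":[0,0,0.002],"spin":0,"grip":0},{"offset":[0,0,0.003],"spin":0,"grip":0}]'
```

```text
time_s: 11.88
eef_pos: [0.5463, 0.0023, 0.3321]
eef_rot: [0.001, 0.707, 0.707, 0.001]
wrist_force: [5.3, 2.6, 1.8]
opening: 0.265
```

```bash
python3 -m handwheel '[{"offset":[0,0,0.0015],"spin":0,"grip":0},{"offset":[0,0,0.003],"spin":0,"grip":0},{"offset":[0,0,0.0045],"spin":0,"grip":0}]'
```

```text
time_s: 12.25
eef_pos: [0.5464, 0.0023, 0.3276]
eef_rot: [0.001, 0.707, 0.707, 0.001]
wrist_force: [5.8, 1.8, 1.3]
opening: 0.264
```

```bash
python3 -m handwheel '[{"offset":[0,0,0.0015],"spin":0,"grip":0},{"offset":[0,0,0.003],"spin":0,"grip":0},{"offset":[0,0,0.0045],"spin":0,"grip":0}]'
```

```text
time_s: 12.62
eef_pos: [0.5464, 0.0024, 0.3231]
eef_rot: [0.001, 0.707, 0.707, 0.001]
wrist_force: [5.5, 3.0, 1.4]
opening: 0.264
```

```bash
python3 -m handwheel '[{"offset":[0,0,0.001],"spin":0,"grip":0},{"offset":[0,0,0.002],"spin":0,"grip":0},{"offset":[0,0,0.003],"spin":0,"grip":0}]'
```

```text
time_s: 13.0
eef_pos: [0.5464, 0.0025, 0.3201]
eef_rot: [0.001, 0.707, 0.707, 0.001]
wrist_force: [5.2, 3.4, 1.8]
opening: 0.263
```

```bash
python3 -m handwheel '[{"offset":[0,0,0.001],"spin":0,"grip":0},{"offset":[0,0,0.002],"spin":0,"grip":0},{"offset":[0,0,0.003],"spin":0,"grip":0}]'
```

```text
time_s: 13.38
eef_pos: [0.5464, 0.0025, 0.3172]
eef_rot: [0.001, 0.707, 0.707, 0.001]
wrist_force: [6.2, 3.5, 2.1]
opening: 0.263
```

```bash
python3 -m handwheel '[{"offset":[0,0,0.001],"spin":0,"grip":0},{"offset":[0,0,0.002],"spin":0,"grip":0},{"offset":[0,0,0.003],"spin":0,"grip":0}]'
```

```text
time_s: 13.75
eef_pos: [0.5462, 0.0026, 0.314]
eef_rot: [0.001, 0.707, 0.707, 0.001]
wrist_force: [5.4, 4.6, 2.4]
opening: 0.263
```

```bash
python3 -m handwheel '[{"offset":[0,0,0.001],"spin":0,"grip":0},{"offset":[0,0,0.002],"spin":0,"grip":0}]'
```

```text
time_s: 14.0
eef_pos: [0.5462, 0.0026, 0.312]
eef_rot: [0.001, 0.707, 0.707, 0.001]
wrist_force: [4.5, 4.1, 2.3]
opening: 0.262
```

```bash
python3 -m handwheel '[{"offset":[0.0005,0,0.001],"spin":0,"grip":0},{"offset":[0.0005,0,0.002],"spin":0,"grip":0},{"offset":[0.0005,0,0.003],"spin":0,"grip":0}]'
```

```text
time_s: 14.38
eef_pos: [0.546, 0.0029, 0.3087]
eef_rot: [0.0, 0.707, 0.707, 0.001]
wrist_force: [4.8, 4.1, 2.5]
opening: 0.262
```

```bash
python3 -m handwheel '[{"offset":[0,0,0.001],"spin":0,"grip":0},{"offset":[0,0,0.002],"spin":0,"grip":0}]'
```

```text
time_s: 14.62
eef_pos: [0.5459, 0.0029, 0.3067]
eef_rot: [0.0, 0.707, 0.707, 0.001]
wrist_force: [3.5, 3.1, 2.5]
opening: 0.262
```

```bash
python3 -m handwheel '[{"offset":[0,0,0.001],"spin":0,"grip":0},{"offset":[0,0,0.002],"spin":0,"grip":0}]'
```

```text
time_s: 14.88
eef_pos: [0.5459, 0.0029, 0.3046]
eef_rot: [0.0, 0.707, 0.707, 0.0]
wrist_force: [4.4, 3.9, 2.2]
opening: 0.265
```

```bash
python3 -m handwheel '[{"offset":[0.0002,0,0.001],"spin":0,"grip":0},{"offset":[0.0004,0,0.002],"spin":0,"grip":0},{"offset":[0.0004,0,0.003],"spin":0,"grip":0}]'
```

```text
time_s: 15.25
eef_pos: [0.5458, 0.0031, 0.3013]
eef_rot: [0.0, 0.707, 0.707, 0.0]
wrist_force: [4.5, 2.6, 1.7]
opening: 0.262
```

```bash
python3 -m handwheel '[{"offset":[0,0,0.001],"spin":0,"grip":0},{"offset":[0,0,0.002],"spin":0,"grip":0},{"offset":[0,0,0.003],"spin":0,"grip":0}]'
```

```text
time_s: 15.62
eef_pos: [0.5458, 0.0031, 0.2983]
eef_rot: [0.0, 0.707, 0.707, 0.0]
wrist_force: [4.4, 2.4, 2.2]
opening: 0.263
```

```bash
python3 -m handwheel '[{"offset":[0,0,0.001],"spin":0,"grip":0},{"offset":[0,0,0.002],"spin":0,"grip":0},{"offset":[0,0,0.003],"spin":0,"grip":0}]'
```

```text
time_s: 16.0
eef_pos: [0.5458, 0.0031, 0.2953]
eef_rot: [0.0, 0.707, 0.707, 0.0]
wrist_force: [4.0, 2.8, 1.9]
opening: 0.262
```

```bash
python3 -m handwheel '[{"offset":[0,0,0.001],"spin":0,"grip":0},{"offset":[0,0,0.002],"spin":0,"grip":0}]'
```

```text
time_s: 16.25
eef_pos: [0.5458, 0.0031, 0.2933]
eef_rot: [0.0, 0.707, 0.707, 0.0]
wrist_force: [4.8, 3.1, 2.4]
opening: 0.263
```

```bash
python3 -m handwheel '[{"offset":[0,0,0.0008],"spin":0,"grip":0},{"offset":[0,0,0.0008],"spin":0,"grip":0}]'
```

```text
time_s: 16.5
eef_pos: [0.5458, 0.0031, 0.2924]
eef_rot: [0.0, 0.707, 0.707, 0.0]
wrist_force: [5.2, 2.8, 2.0]
opening: 0.264
```

```bash
python3 -m handwheel '[{"offset":[0,0,0.0006],"spin":0,"grip":0},{"offset":[0,0,0.0006],"spin":0,"grip":0}]'
python3 -c "
from h import *
p=cam('side'); save(p,'s8.png');cv2.imwrite('pics/s8c.png',cv2.resize(p['color'][160:260,180:280,::-1],None,fx=6,fy=6,interpolation=cv2.INTER_CUBIC))
p=cam('wrist'); save(p,'w8.png')"
```

```text
time_s: 16.75
eef_pos: [0.5458, 0.0031, 0.2918]
eef_rot: [0.0, 0.707, 0.707, 0.0]
wrist_force: [4.3, 2.6, 2.0]
opening: 0.26
```

View pics/s8c.png

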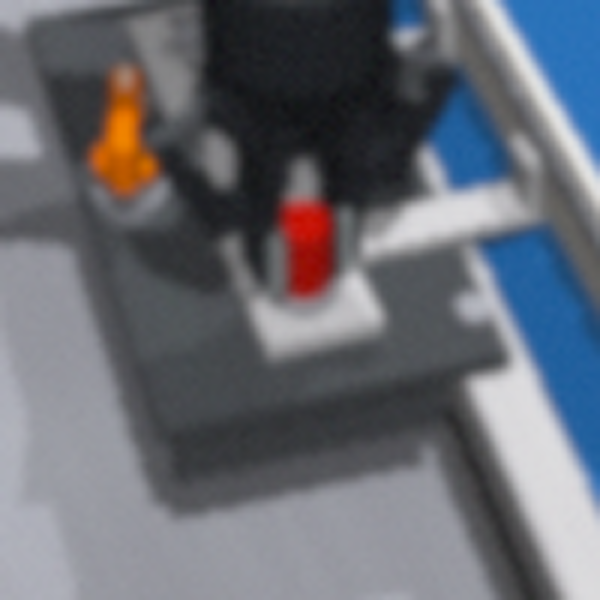

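View pics/w8.png

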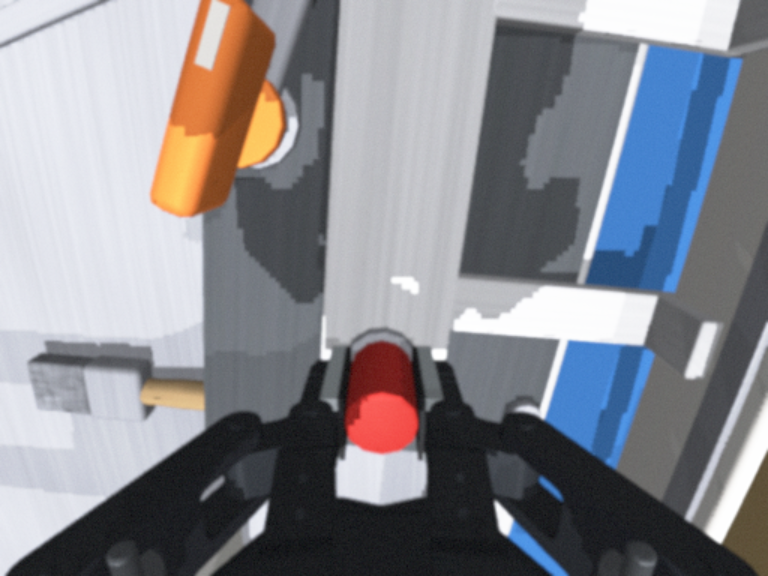

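```bash
python3 -m handwheel '[{"offset":[0,0,0.0008],"spin":0,"grip":0},{"offset":[0,0,0.0008],"spin":0,"grip":0}]'
```

```text
time_s: 17.1
eef_pos: [0.5459, 0.0032, 0.2918]
eef_rot: [0.0, 0.707, 0.707, 0.0]
wrist_force: [2.1, 2.3, 7.1]
opening: 0.263
```

```bash
python3 -m handwheel '[{"offset":[0,0,0.0006],"spin":0,"grip":0},{"offset":[0,0,0.0006],"spin":0,"grip":0}]'
```

```text
time_s: 17.35
eef_pos: [0.5459, 0.0032, 0.2917]
eef_rot: [0.0, 0.707, 0.707, 0.0]
wrist_force: [1.0, 4.0, 10.9]
opening: 0.264
```

```bash
python3 -m handwheel '[{"offset":[0,0,0],"spin":0,"grip":0.3},{"offset":[0,0,0],"spin":0,"grip":0.45},{"offset":[0,0,0],"spin":0,"grip":0.45},{"offset":[0,0,0],"spin":0,"grip":0.45},{"offset":[0,0,-0.01],"spin":0,"grip":0.45},{"offset":[0,0,-0.04],"spin":0,"grip":0.45},{"offset":[0,0,-0.08],"spin":0,"grip":0.7},{"offset":[0,0,-0.08],"spin":0,"grip":0.7},{"offset":[0,0,-0.08],"spin":0,"grip":0.7}]'
python3 - <<'E'
from h import *
p=cam('side'); cv2.imwrite('pics/s9c.png',cv2.resize(p['color'][160:260,180:280,::-1],None,fx=6,fy=6,interpolation=cv2.INTER_CUBIC))
p=cam('wrist'); save(p,'w9.png'); print(ctrl.get_obs()['eef_pos'])
for t,z in {'foot_hole':.108,'pin_collar':.108,'foot_pivot':.108,'clamp_grip':.141}.items():
    print(t,[(np.round(a['uv'],1),round(a['confidence'],2),np.round(atz(p,a['uv'],z),4)) for a in landmark_of(p,t)[:2]])
E
```

```text
time_s: 18.48
eef_pos: [0.5454, 0.0032, 0.3705]
eef_rot: [0.0, 0.707, 0.707, 0.0]
wrist_force: [-0.7, 0.9, -0.9]
opening: 0.699
[0.54515004 0.00319523 0.36933086]
foot_hole [(array([258.7, 196.7]), 0.71, array([0.5493, 0.0014, 0.108 ]))]
pin_collar [(array([255.4, 198. ]), 0.61, array([5.464e-01, 2.000e-04, 1.080e-01]))]
foot_pivot []
clamp_grip [(array([189.6,  83.2]), 0.65, array([0.5029, 0.0931, 0.141 ]))]
```

View pics/s9c.png

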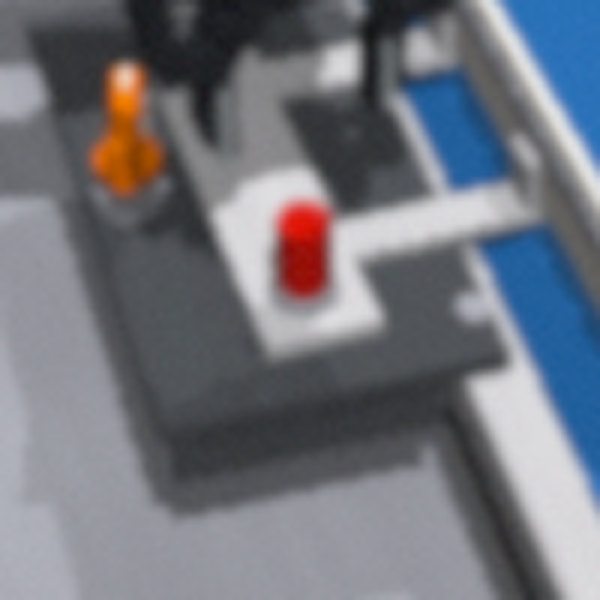

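View pics/w9.png

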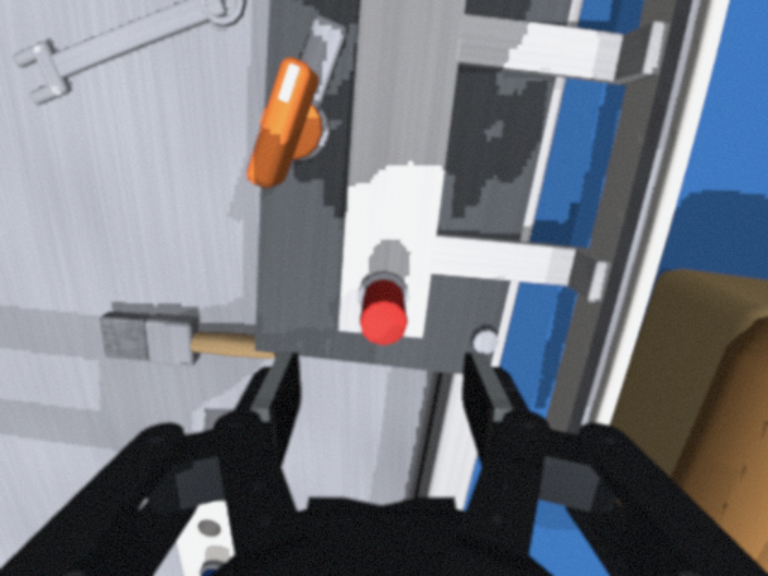

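Run:
```python
from h import *
p=cam('wrist')
a=atz(p,(293/1.5,68/1.5),.156); b=atz(p,(264/1.5,172/1.5),.156); print(a,b,(a+b)/2,np.degrees(np.arctan2(*(a-b)[[1,0]])), np.linalg.norm(a-b))
goto([.505,.03,.345],0)
```

```text
[0.510999   0.11366761 0.156     ] [0.49641921 0.07373525 0.156     ] [0.5037091  0.09370143 0.156     ] 69.94223992303503 0.042510752860025175
off mm [ 26.8 -40.5  24.8] spin -0.1
```

```bash
python3 -m handwheel '[{"offset":[0.008,-0.02,0.005],"spin":0,"grip":0.7},{"offset":[0.017,-0.04,0.02],"spin":0,"grip":0.7},{"offset":[0.017,-0.04,0.02],"spin":0,"grip":0.7},{"offset":[0.017,-0.04,0.02],"spin":0,"grip":0.7}]'
python3 - <<'E'
from h import *
p=cam('wrist'); save(p,'w10.png'); print(ctrl.get_obs()['eef_pos'])
c=p['color'].astype(int); m=((c[...,0]>130)&(c[...,0]-c[...,2]>90)&(c[...,1]<170)).astype(np.uint8)
m[:, 330:]=0
n,l,s,ce=cv2.connectedComponentsWithStats(m); i=1+np.argmax(s[1:,4]); print(s[i],ce[i])
cr=p['color'][40:160,190:330,::-1]; cv2.imwrite('pics/w10c.png',cv2.resize(cr,None,fx=5,fy=5,interpolation=cv2.INTER_CUBIC))
E
```

```text
time_s: 19.32
eef_pos: [0.5064, 0.0199, 0.351]
eef_rot: [0.001, 0.707, 0.707, 0.0]
wrist_force: [0.0, -0.9, 0.2]
opening: 0.702
[0.50657745 0.01978466 0.35123197]
[ 222   65   49   90 2245] [245.22227171 111.72160356]
```

View pics/w10c.png

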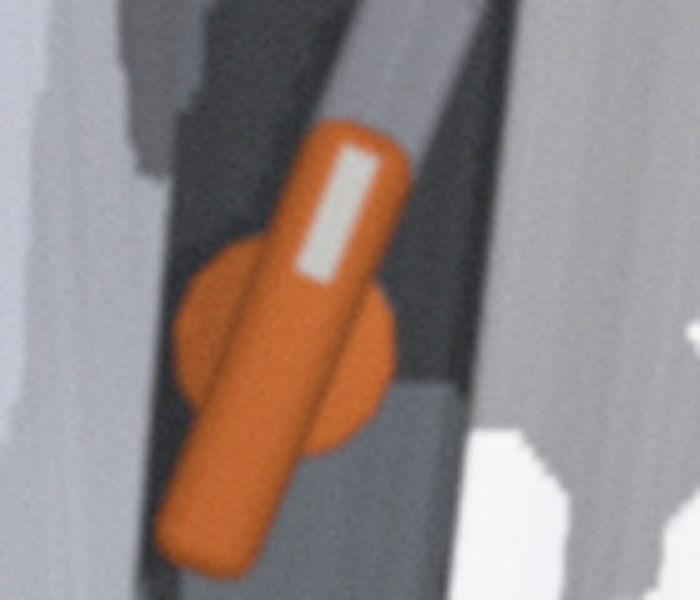

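Run:
```python
from h import *
p=cam('wrist'); x=atz(p,(246.6,110),.156); print(x)
goto([x[0],x[1],.302],np.radians(-19.3))
```

```text
[0.50324877 0.09367641 0.156     ]
off mm [74.  -3.5 49.2] spin 19.2
```

```bash
python3 -m handwheel '[{"offset":[0.04,-0.002,0],"spin":10,"grip":0.55},{"offset":[0.074,-0.0035,0],"spin":19.2,"grip":0.55},{"offset":[0.074,-0.0035,0],"spin":19.2,"grip":0.55},{"offset":[0.074,-0.0035,0.01],"spin":19.2,"grip":0.55},{"offset":[0.074,-0.0035,0.02],"spin":19.2,"grip":0.55}]'
python3 - <<'E'
from h import *
p=cam('wrist'); save(p,'w11.png'); print(ctrl.get_obs()['eef_pos'])
E
```

```text
time_s: 20.05
eef_pos: [0.5024, 0.0933, 0.3297]
eef_rot: [0.0, 0.815, 0.579, -0.0]
wrist_force: [-1.2, 0.3, -0.5]
opening: 0.552
[0.50177111 0.0932891  0.32804193]
```

View pics/w11.png

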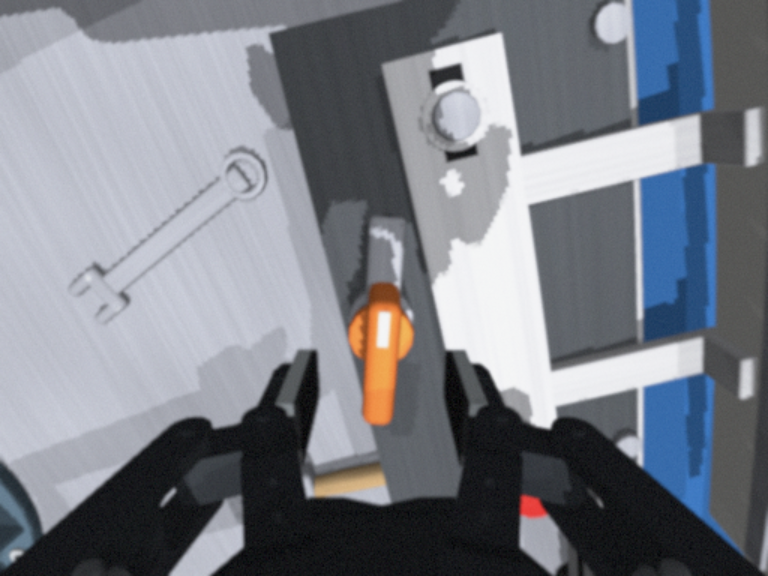

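```bash
python3 -m handwheel '[{"offset":[0,0.001,0.012],"spin":0,"grip":0.55},{"offset":[0,0.001,0.022],"spin":0,"grip":0.55},{"offset":[0,0.001,0.026],"spin":0,"grip":0.55},{"offset":[0,0.001,0.026],"spin":0,"grip":0.55},{"offset":[0,0.001,0.026],"spin":0,"grip":0.3},{"offset":[0,0.001,0.026],"spin":0,"grip":0},{"offset":[0,0.001,0.026],"spin":0,"grip":0},{"offset":[0,0.001,0.026],"spin":0,"grip":0},{"offset":[0,0.001,0.026],"spin":0,"grip":0}]'
python3 - <<'E'
from h import *
p=cam('wrist'); save(p,'w12.png'); o=ctrl.get_obs(); print(o['eef_pos'],o['wrist_force'],o['torque'],o['q'])
E
```

```text
time_s: 21.22
eef_pos: [0.5028, 0.0941, 0.305]
eef_rot: [-0.0, 0.815, 0.579, -0.0]
wrist_force: [-4.4, 2.9, 6.3]
opening: 0.136
[0.50276612 0.09414357 0.30494467] [-4.705336    1.68710573  4.83916962] [0.22433341 0.67274802 0.00360051] [-4.74021662e-02  1.56572057e-01  1.85257765e+00  4.63549433e-04
  1.13350145e+00  2.88181210e-01]
```

View pics/w12.png

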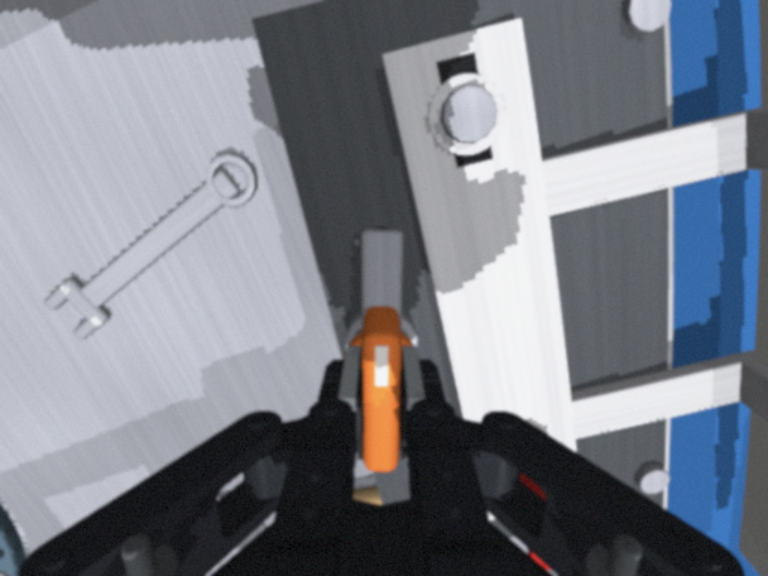

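```bash
python3 -m handwheel '[{"offset":[0,0,-0.0015],"spin":5,"grip":0},{"offset":[0,0,-0.0015],"spin":12,"grip":0},{"offset":[0,0,-0.0015],"spin":19,"grip":0},{"offset":[0,0,-0.0015],"spin":26,"grip":0},{"offset":[0,0,-0.0015],"spin":33,"grip":0},{"offset":[0,0,-0.0015],"spin":40,"grip":0},{"offset":[0,0,-0.0015],"spin":40,"grip":0}]'
python3 - <<'E'
from h import *
o=ctrl.get_obs(); print(o['wrist_force'],o['torque']); goto([.5,.1,.3],0)
E
```

```text
time_s: 22.15
eef_pos: [0.5035, 0.0934, 0.305]
eef_rot: [0.001, 0.964, 0.264, 0.001]
wrist_force: [6.1, -1.9, -11.6]
opening: 0.143
[  6.07904855  -1.86340497 -11.63000691] [-0.43524732 -0.99493439 -0.07696676]
off mm [ 0.4 -7.5  5. ] spin -59.3
```

```bash
python3 -m handwheel '[{"offset":[0,0,0.001],"spin":6,"grip":0},{"offset":[0,0,0.001],"spin":12,"grip":0},{"offset":[0,0,0.001],"spin":18,"grip":0},{"offset":[0,0,0.001],"spin":22,"grip":0},{"offset":[0,0,0.001],"spin":22,"grip":0}]'
python3 - <<'E'
from h import *
o=ctrl.get_obs(); print(o['wrist_force'],o['torque']); goto([.5,.1,.3],0)
p=cam('wrist'); save(p,'w13.png')
E
```

```text
time_s: 22.78
eef_pos: [0.5037, 0.0928, 0.305]
eef_rot: [0.001, 0.997, 0.076, 0.001]
wrist_force: [3.5, -6.3, -4.6]
opening: 0.137
[ 3.45108698 -6.30727272 -4.63217465] [-0.96752488 -0.48464856 -0.12233191]
off mm [-2.6 -7.7  5. ] spin -81.3
```

View pics/w13.png

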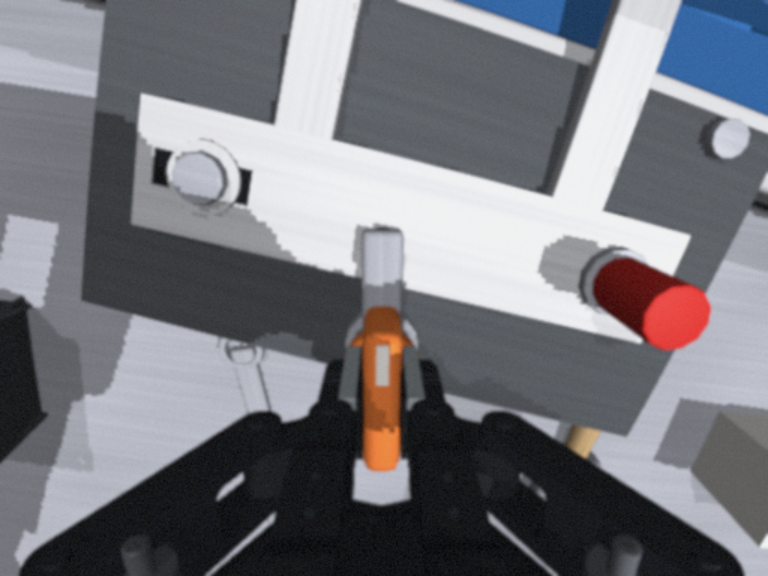

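```bash
python3 -m handwheel '[{"offset":[0,0,0],"spin":2,"grip":0},{"offset":[0,0,0],"spin":4,"grip":0},{"offset":[0,0,0],"spin":6,"grip":0},{"offset":[0,0,0],"spin":6,"grip":0}]'
python3 - <<'E'
from h import *
o=ctrl.get_obs(); print(o['wrist_force'],o['torque']); goto([.5,.1,.3],0)
E
```

```text
time_s: 23.32
eef_pos: [0.5038, 0.0926, 0.305]
eef_rot: [0.002, 1.0, 0.024, 0.001]
wrist_force: [3.3, -6.3, -4.9]
opening: 0.139
[ 3.30309234 -6.27809301 -4.91530746] [-1.15095335 -0.45789908 -0.03267832]
off mm [-3.4 -7.6  5. ] spin -87.3
```

```bash
python3 -m handwheel '[{"offset":[0,0,0],"spin":1,"grip":0},{"offset":[0,0,0],"spin":2,"grip":0},{"offset":[0,0,0],"spin":2,"grip":0}]'
python3 - <<'E'
from h import *
o=ctrl.get_obs(); print(o['wrist_force'],o['torque']); goto([.5,.1,.3],0)
E
```

```text
time_s: 23.7
eef_pos: [0.5038, 0.0926, 0.305]
eef_rot: [0.002, 1.0, 0.006, 0.001]
wrist_force: [3.1, -7.5, -4.0]
opening: 0.141
[ 3.11161756 -7.50376657 -4.01901193] [-1.16025916 -0.50282584  0.02783071]
off mm [-3.7 -7.5  5. ] spin -89.3
```

```bash
python3 -m handwheel '[{"offset":[0,0,0],"spin":1.5,"grip":0},{"offset":[0,0,0],"spin":3,"grip":0},{"offset":[0,0,0],"spin":3,"grip":0}]'
python3 - <<'E'
from h import *
o=ctrl.get_obs(); print(o['wrist_force'],o['torque']); goto([.5,.1,.3],0)
E
```

```text
time_s: 24.08
eef_pos: [0.5038, 0.0925, 0.305]
eef_rot: [0.002, 1.0, -0.02, 0.001]
wrist_force: [3.3, -8.7, -4.6]
opening: 0.143
[ 3.27057045 -8.74197732 -4.57355273] [-1.27914074 -0.50934019 -0.0419265 ]
off mm [-4.1 -7.4  5. ] spin -92.3
```

```bash
python3 -m handwheel '[{"offset":[0,0,0],"spin":1.5,"grip":0},{"offset":[0,0,0],"spin":2,"grip":0},{"offset":[0,0,0],"spin":2,"grip":0}]'
python3 - <<'E'
from h import *
o=ctrl.get_obs(); print(o['wrist_force'],o['torque']); goto([.5,.1,.3],0)
p=cam('wrist'); save(p,'w14.png')
E
```

```text
time_s: 24.45
eef_pos: [0.5038, 0.0924, 0.305]
eef_rot: [0.002, 0.999, -0.037, 0.001]
wrist_force: [2.4, -7.8, -5.4]
opening: 0.141
[ 2.39909069 -7.82903064 -5.41196715] [-1.24015565 -0.4960785   0.10149883]
off mm [-4.3 -7.3  5. ] spin -94.3
```

View pics/w14.png

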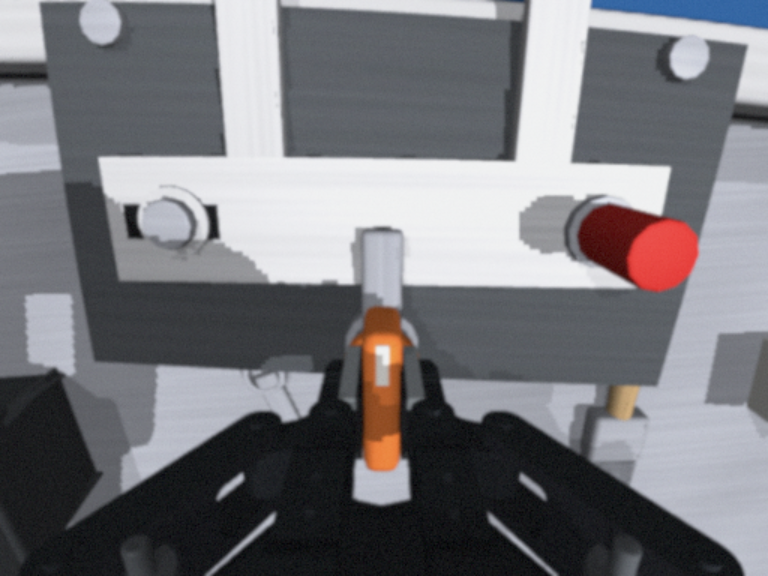

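```bash
python3 -m handwheel '[{"offset":[0,0,0],"spin":1.5,"grip":0},{"offset":[0,0,0],"spin":3,"grip":0},{"offset":[0,0,0],"spin":3,"grip":0}]'
python3 - <<'E'
from h import *
o=ctrl.get_obs(); print(o['wrist_force'],o['torque']); goto([.5,.1,.3],0)
E
```

```text
time_s: 24.88
eef_pos: [0.5038, 0.0924, 0.305]
eef_rot: [0.002, 0.998, -0.063, 0.001]
wrist_force: [4.1, -8.9, -4.5]
opening: 0.141
[ 4.11398729 -8.90206111 -4.52389633] [-1.36564045 -0.4908132   0.36689068]
off mm [-4.7 -7.1  5. ] spin -97.2
```

```bash
python3 -m handwheel '[{"offset":[0,0,0],"spin":1.5,"grip":0},{"offset":[0,0,0],"spin":3,"grip":0},{"offset":[0,0,0],"spin":3,"grip":0}]'
python3 - <<'E'
from h import *
o=ctrl.get_obs(); print(o['wrist_force'],o['torque']); goto([.5,.1,.3],0)
p=cam('wrist'); save(p,'w15.png'); p=cam('side'); save(p,'s15.png')
E
```

```text
time_s: 25.25
eef_pos: [0.5038, 0.0925, 0.3051]
eef_rot: [0.002, 0.996, -0.088, 0.001]
wrist_force: [3.2, -9.2, -3.7]
opening: 0.139
[ 3.24056507 -9.18680253 -3.7292109 ] [-1.31420502 -0.60450611  1.52898053]
off mm [-5.1 -6.7  5.1] spin -100.1
```

View pics/w15.png

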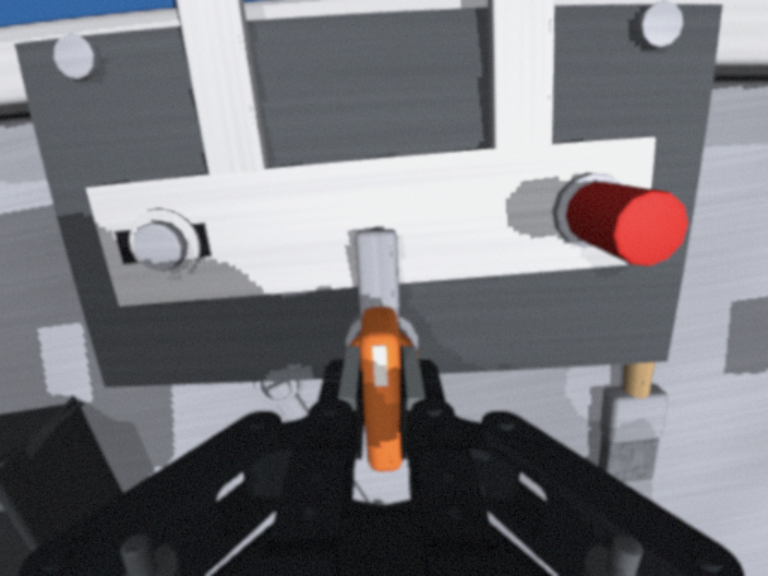

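```bash
python3 -m handwheel '[{"offset":[0,0,0],"spin":-1,"grip":0},{"offset":[0,0,0],"spin":-1,"grip":0.2},{"offset":[0,0,0],"spin":-1,"grip":0.4},{"offset":[0,0,0],"spin":-1,"grip":0.5},{"offset":[0,0,0],"spin":-1,"grip":0.5},{"offset":[0,0,-0.02],"spin":-1,"grip":0.5},{"offset":[0,0,-0.06],"spin":-1,"grip":0.5},{"offset":[-0.03,0,-0.10],"spin":-1,"grip":0.5},{"offset":[-0.06,0,-0.12],"spin":-1,"grip":0.5},{"offset":[-0.06,0,-0.12],"spin":-1,"grip":0.5}]'
python3 - <<'E'
from h import *
p=cam('wrist'); save(p,'w16.png'); p=cam('side'); save(p,'s16.png')
cv2.imwrite('pics/s16c.png',cv2.resize(p['color'][150:250,170:270,::-1],None,fx=6,fy=6,interpolation=cv2.INTER_CUBIC))
E
```

```text
time_s: 26.6
eef_pos: [0.4433, 0.105, 0.4269]
eef_rot: [-0.0, 0.997, -0.08, 0.002]
wrist_force: [0.1, -0.6, 0.4]
opening: 0.501
```

View pics/w16.png

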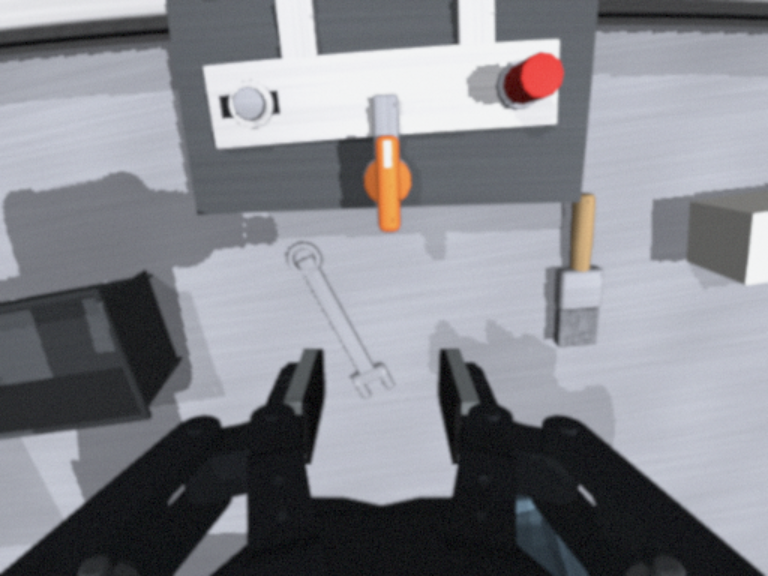

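View pics/s16c.png

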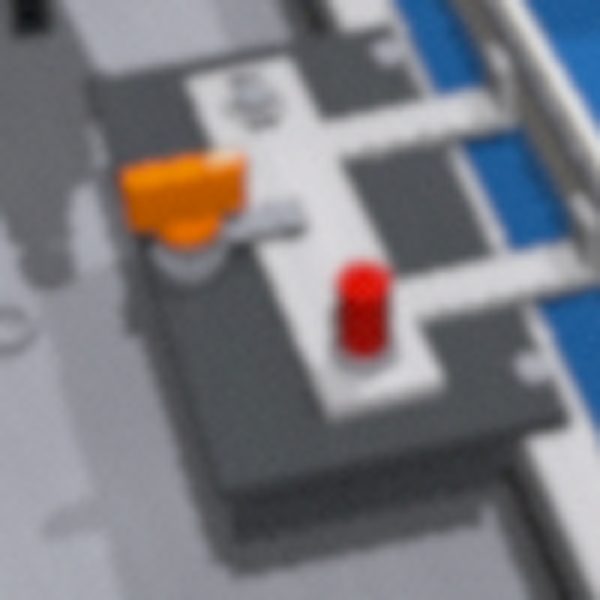

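```bash
python3 -c "
from bench import ctrl
print(ctrl.hand_in())"
```

```text
the job is handed in; nothing more can be done
None
```

The tapered pin is home in both holes, the clamp is turned against its end stop with its finger across the foot, and the job was handed in. The last reading before hand-in was at 26.6 s.

- **Finding the holes:** The wrist camera put the bracket's hole about 4.6 mm in −x and 1.5 mm in −y from the foot's hole. I aimed the pin's nose between the two, so it dropped into both without landing on the bracket's face. No sliding search was needed.
- **Fitting the pin:** I worked it down in small steps while the foot was pulled into line, with side forces at the wrist of about 6 N or less. It stopped at the expected height (flange at 0.2917 m, 10.9 N upward), so the collar is on the foot. The side picture after release shows the pin upright and flush.
- **Turning the clamp:** I turned the wing clockwise by about 80° until the torque rose from about 0.1 to 1.5 N m. I then eased back 1° and released it.
- **Last checks:** The final pictures show the pin seated, the finger across the foot, and the arm clear with almost no wrist force. The tin, wrench and brush look undisturbed there; one pin-block dowel was last in view after I lifted the pin, the other partly visible once later, and both looked in place.

**What disagreed:**
- The fixed cameras put the pin and hole 2 to 9 mm from where the wrist camera did in y, so I worked from the wrist camera.
- The clamp's end stop came about 10° later than I first judged from the picture, so I relied on the rise in torque. I could not read the clamp's angle directly.

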